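# Shut the guard of a bench test box and start the test with the key

### The job

Push the clear sliding guard of the test box fully shut over the circuit board, away from you, until the spring catch at the back snaps in behind the pin on the guard. Only then turn the key on the sloping panel clockwise right to its stop, hold it there for a moment, and let it spring all the way back. Leave the guard latched and the other things on the bench where they are.

Things in the scene. Friction and masses are not known exactly. Their poses are not given: they have to be found in the camera images.
- case: Grey test box fixed to the bench, 380 (x) x 340 (y), flat deck 80 high. Origin on the bench under its middle; x front (robot side) to back, y to its left, z up. Left: open well with a circuit board, rails along x at y -15 and 145, tops 94 high. Right (y -168..-52): console wedge rising from the deck at x 20 to 140 high at x 138, its face sloping 27 degrees, facing the front, with the key.
- guard (a joint): Sliding guard, m: 0 = fully shut against its stop (far end), grows towards the front (-x of the case), 0.158 = open. Framed clear sheet 160 x 152 mm, top of frame 90 mm above the bench. Needs a 6 N push against friction (up to 9 N if fast), 3 N more over the last 25 mm, where its pin forces the catch aside; the catch drops in behind the pin at about 0.002. Stays where it is left.
- guard_handle (a point): Middle of the cross bar of the black D-shaped pull standing on the guard's front end. Bar 100 mm long along the case's y, 12 x 12 mm thick, centre 120 mm above the bench and 30 mm above the guard's frame, on two 12 mm posts 88 mm apart. Axes parallel to the case's. In the case frame: x = 12 mm minus the guard's joint value, y = 65 mm.
- catch (a joint): Steel spring catch, in rad: a hook on an upright pivot behind the guard's left rear corner; 0 = at rest, up to about 0.2 while the guard's pin forces it aside, back below 0.02 when it has snapped in behind the pin. It also reads 0 while the guard is open and clear of it. Light spring; it works by itself when the guard is pushed shut and then keeps the guard from opening.
- catch_hook (a point): Top of the catch's hook, 108 mm above the bench, at rest 138 mm behind (x) and 116 mm left (y) of the case's origin.
- striker (a point): The guard's upright steel pin, 8 mm thick, top at 112 mm above the bench, near the left end of the guard's rear edge; this point is 103 mm above the bench, on the pin's axis. Axes parallel to the case's.
- key (a joint): Key in the switch on the sloping panel, in rad: 0 = rest, grows as the key is turned clockwise (as seen looking at the panel, along the key into the lock); stop at 0.873 (50 degrees) = start. A spring drives it back to 0 when let go; turning takes 0.06 N m at rest and 0.24 N m at the stop.
- key_grip (a point): Middle of the black key head, on the turning axis, 30 mm out from the panel. Head 26 mm broad x 9 mm thick, from 17 to 43 mm out from the panel; under it a bezel 33 mm across, 10 mm high. Axes: z = turning axis out of the panel (leans 27 degrees from vertical to the front); x = along the broad side (up the slope at rest); y = across its thickness. In the case frame at 65, -110, 137 mm.
- multimeter: Bystander: hand multimeter in a yellow holster, 175 x 85 x 40 mm, lying beside the box. Origin under its middle.
- breadboard: Bystander: white breadboard on a blue-grey base plate, 200 x 130 x 21 mm, with three black binding posts. Origin under its middle.
- solder_reel: Bystander: metal reel 64 mm across, 46 mm high, standing on its end near the box. Origin under its middle.
- screwdriver: Bystander: small screwdriver with black handle lying near the box. Origin under its middle.

How it is judged:
By the outcome, as a careful person would: the job done as asked, in the order asked, and still so for the second after the job is handed in, with the robot touching nothing.
It also fails if it takes over 54 s, if anything falls off the work surface, if the arm or the gripper's body presses on something with over 40 N, if the wrist force passes 120 N, or if a joint passes its speed limit or range.

### The arm

A 6-joint arm with a two-finger parallel gripper is mounted at the origin on the work surface. World frame = base frame: x ahead of the robot, y to its left, z up, the work surface at z = 0. Lengths are in m, angles in degrees, forces in N, time in s.
With the tool pointing down it reaches from about 0.3 to 0.75 m from the base axis. Payload 8.5 kg.
Tool frame: the origin (TCP) lies at the very end of the fingers, on their centre line; the grasp point (between the pads) lies env.pinch_z behind it (env.pinch_z is the distance from the TCP to the grasp point, in m); z points along the fingers, y is the line along which they close (so a half turn about z gives the same grasp; the last joint's range is limited). The gripper opens to 85 mm and grips with 20 to 120 N. Pads are 22 mm wide; open, the fingers measure 114 mm over their backs; the gripper's body (76 mm by 85 mm) begins 54 mm behind the grasp point. The pads swing forward as they close: fully open they stand 13 mm farther back than shut.
Start: joints at [60.086, 21.807, 74.336, -0, 83.858, -12.336], TCP at [0.166, 0.524, 0.231] pointing down, gripper open.
Joint ranges: [-178.18, 178.18], [-50.72, 133.34], [12.68, 142.11], [-81.47, 261.47], [9.98, 163.14], [-165.26, 165.26]. Speed limits (degrees/s): [136.94, 136.94, 180, 180, 180, 180].

### API

Orientations are given as a 3x3 rotation matrix whose columns are the frame's x, y, z axes.
In Python, from rig import telemetry, get_image, env gives the robot as it stands. The module is installed in compiled form; this text tells all that it offers.
- The arm moves only by the tool apply_moves, never from a script. Its argument "series" is a list of rows, each a list of 7 numbers: the shift along the tool's x, y, z in mm, then the turn, a rotation vector about the tool's x, y, z in degrees, then the opening, from 0 (shut) to 1 (fully open). A call has 1 to 12 rows; each row shifts and turns the commanded pose from where the row before left it, along the tool's axes as they then stand; what a row does not reach is not made up. A row lasts 1/8 s, in which the tool goes at most 62.5 mm and 10.7 degrees, less where a joint would pass 70% of its speed; a pose out of reach is approached as far as the arm can. A call with a gripper value outside its range is refused whole. The fingers move at their own pace and stop on an object; "grip_force" is the grip in N (left out, the last holds). Time passes only in rows, so rows that do not move let the fingers close. It gives the time, the measured TCP pose, the force, the opening and the grip force at its end, in the units of the state.
- telemetry.observe(): the state, without advancing time (a new reading comes with each control period).
- get_image(name): name is "scene" or "top" or "wrist"; returns a dict with "frame" (400x640x3 uint8, red, green, blue), "z_map" (400x640 float32, m along the optical axis (not along the pixel's ray), 0 where there is no reading), "vertical_fov" (degrees; the focal length in pixels is half the picture's height over the tangent of half this angle, whatever the lens; pixels are square), "cx", "cy" (the principal point, pixels), "eye" and "attitude" of the camera in the world; the wrist camera has in their place "mount" (4x4, takes a point from camera to tool coordinates, whose origin is the TCP and whose axes are the flange's). Camera axes: x right, y up, looking along -z (the intrinsics and any distortion apply to the point x, -y, -z); pixel columns grow to the right and rows downward; lengths in m; the calibration is good to about 2 mm. A picture is of the moment at which its call begins: read the wrist's pose just before it.
- env.close_job(): hands the job in; it is judged then, once.
The state is a dict: "time_s": time; "q": joint angles; "qvel": joint speeds; "joint_efforts": joint torques, N m; "position": TCP position; "tool_rot": TCP orientation; "ft_force": force on the tool from outside, world axes, zero at the start; "wrist_torque": the same for the moment, N m; "grip_width": finger opening in m; "gripper_force": force on a finger pad.
Only numpy, scipy, OpenCV 4.12 (cv2) and the standard library are available. Lean on these libraries where they do the work, as an engineer would, in place of code of your own. Each camera call takes 0.05 s, during which the arm holds its last target. There are 200 camera calls.

## Working session

There is one attempt and no reset: what is moved stays moved. The work goes in short steps, Python scripts to look and compute and a tool call to move; the robot and the scene stay as the last step left them, time stands still between calls to the robot, and variables do not carry over. Pictures are saved under pics/ and viewed, at most 10 in all, crops included, and the job is handed in when it is done.

Besides the shell and the picture viewer there is one more tool, called as name([rows], argument=value, ...), one row to a line, values as JSON. apply_moves: Moves the arm, as the interface text tells. Its arguments: {"type":"object","properties":{"series":{"type":"array"},"grip_force":{"type":"number"}},"required":["series"]}

```bash
mkdir -p pics
cat > h.py <<'E'
import numpy as np, cv2
from rig import telemetry, get_image, env
def save(n,f): cv2.imwrite(f'pics/{n}.png',cv2.cvtColor(f,cv2.COLOR_RGB2BGR))
def cam(im):
    f=200/np.tan(np.radians(im['vertical_fov'])/2)
    if 'eye' in im: return f,np.array(im['attitude']).reshape(3,3),np.array(im['eye'])
    s=telemetry.observe(); M=np.array(im['mount']).reshape(4,4); R=np.array(s['tool_rot']).reshape(3,3)
    return f,R@M[:3,:3],np.array(s['position'])+R@M[:3,3]
def ray(im,u,v):
    f,R,e=cam(im); return e,R@np.array([(u-im['cx'])/f,-(v-im['cy'])/f,-1.])
def onplane(im,u,v,z):
    e,d=ray(im,u,v); return e+d*(z-e[2])/d[2]
def bydepth(im,u,v):
    e,d=ray(im,u,v); return e+d*float(im['z_map'][int(v),int(u)])
def proj(im,p):
    f,R,e=cam(im); c=R.T@(np.array(p)-e); return im['cx']+f*c[0]/-c[2], im['cy']-f*c[1]/-c[2]
E
python3 - <<'E'
from h import *
for n in('top','scene'):
    im=get_image(n); save(n,im['frame']); print(n,{k:v for k,v in im.items() if k not in('frame','z_map')})
print(env.pinch_z,telemetry.observe())
E
```

```text
top {'vertical_fov': 55.98884909938853, 'cx': 320.4624979065775, 'cy': 205.15438534817912, 'eye': array([0.36854707, 0.07760985, 1.04640164]), 'attitude': array([[-0.00308199,  0.98226479, -0.18747371],
       [-0.99998773, -0.00375457, -0.00323258],
       [-0.00387913,  0.18746145,  0.9822643 ]])}
scene {'vertical_fov': 55.08412764260164, 'cx': 317.92346033447467, 'cy': 200.68944664458775, 'eye': array([1.00537907, 0.3288332 , 0.74994576]), 'attitude': array([[-5.23828718e-01, -6.55619024e-01,  5.43844802e-01],
       [ 8.51823524e-01, -4.02874460e-01,  3.34796735e-01],
       [-3.97927705e-04,  6.38635940e-01,  7.69508920e-01]])}
0.0187 {'time_s': 0.1, 'q': array([ 6.00866572e+01,  2.18383381e+01,  7.43770496e+01,  1.29729793e-03,
        8.38597539e+01, -1.23374518e+01]), 'qvel': array([-0.03837802, -0.10470385, -0.13152338, -0.0143866 , -0.08544972,
        0.02391415]), 'joint_efforts': array([ 3.35764307e-03, -4.49222267e+01, -2.31656313e+01, -2.02183796e-04,
        3.61390121e-03,  8.28823261e-06]), 'position': array([0.16596658, 0.52409838, 0.23078199]), 'tool_rot': array([[-9.53316978e-01,  3.01970671e-01, -6.73529033e-04],
       [ 3.01971271e-01,  9.53316361e-01, -1.12552918e-03],
       [ 3.02209445e-04, -1.27637249e-03, -9.99999140e-01]]), 'ft_force': array([ 0.41928266, -0.24318569,  0.02823338]), 'wrist_torque': array([0.03169491, 0.0086919 , 0.01443037]), 'gripper_force': 0.0, 'grip_width': 0.08523304917476375}
```

View pics/top.png

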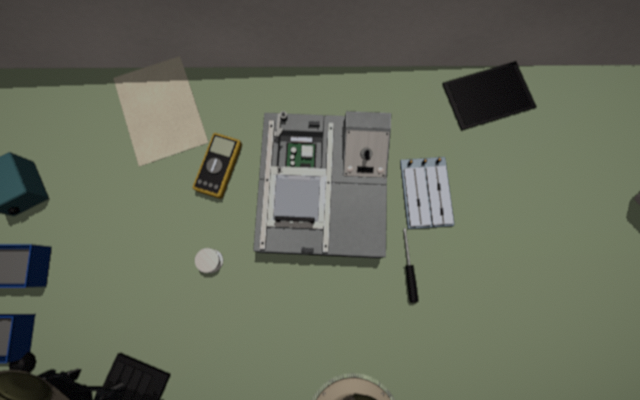

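View pics/scene.png

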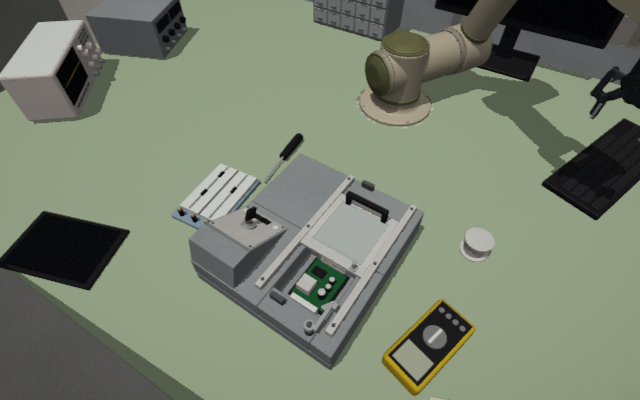

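The top view shows the case at about (260–390, 112–256), the guard handle at about (295, 222) and the key at about (366, 155). The scene view shows the handle at (366, 205) and the key at (251, 213). Next I'll fit the case and measure the handle and key.

```bash
cat > m.py <<'E'
from h import *
def cloud(im):
    f,R,e=cam(im); v,u=np.mgrid[:400,:640]; z=im['z_map'].astype(float)
    d=np.stack([(u-im['cx'])/f,-(v-im['cy'])/f,-np.ones_like(z)],-1)
    return e+(d@R.T)*z[...,None]
if __name__=='__main__':
    for n in('top','scene'):
        im=get_image(n); P=cloud(im)
        x0,y0=[0.485,0.06]
        m=(abs(P[...,0]-x0)<.3)&(abs(P[...,1]-y0)<.3)&(P[...,2]>.072)&(P[...,2]<.2)&(im['z_map']>0)
        k,l,st,_=cv2.connectedComponentsWithStats(m.astype(np.uint8)); i=1+st[1:,4].argmax(); m=l==i
        c,s,a=cv2.minAreaRect(P[m][:,:2].astype(np.float32)); print(n,c,s,a,np.median(P[m][:,2]))
        dark=m&(im['frame'].max(-1)<60)&(P[...,2]>.105)
        k,l,st,_=cv2.connectedComponentsWithStats(dark.astype(np.uint8))
        for j in range(1,k):
            if st[j,4]>5: print(st[j],P[l==j].mean(0).round(4),P[l==j].min(0).round(3),P[l==j].max(0).round(3))
E
python3 m.py
```

```text
top (0.6081506013870239, 0.07619156688451767) (0.3405221402645111, 0.3650318682193756) 87.21449279785156 0.08416964138969474
[364 150   6  10  46] [ 0.6696 -0.0352  0.1416] [ 0.657 -0.045  0.114] [ 0.686 -0.031  0.157]
[275 217  39   7 147] [0.5095 0.1461 0.1261] [0.502 0.099 0.105] [0.515 0.193 0.133]
scene (0.6095644235610962, 0.07585873454809189) (0.34029969573020935, 0.36667025089263916) 87.23355102539062 0.0889204576179825
[346 191  43  29 310] [0.5155 0.1484 0.1233] [0.506 0.098 0.105] [0.522 0.196 0.129]
[245 207  11  14 101] [ 0.6749 -0.0342  0.1407] [ 0.66  -0.038  0.122] [ 0.688 -0.031  0.153]
[235 245  31  30 208] [0.7559 0.0165 0.1191] [0.704 0.014 0.105] [0.785 0.02  0.135]
```

```bash
cat > g.py <<'E'
from h import *
from scipy.spatial.transform import Rotation as Ro
def case(yaw,c): # world from case
    return Ro.from_euler('z',yaw,degrees=True).as_matrix(),np.array([c[0],c[1],0])
def todo(Rt,pt):
    s=telemetry.observe(); R=np.array(s['tool_rot']); p=np.array(s['position'])
    rv=Ro.from_matrix(R.T@Rt).as_rotvec(degrees=True)
    print('first turn',rv.round(2),'then shift',(1000*Rt.T@(pt-p)).round(1),'| shift w/o turn',(1000*R.T@(pt-p)).round(1))
DOWN=np.array([[-1,0,0],[0,1,0],[0,0,-1.]])
E
python3 - <<'E'
from g import *; from m import cloud
for n in('top','scene'):
    im=get_image(n); P=cloud(im)
    m=(P[...,0]>.38)&(P[...,0]<.85)&(abs(P[...,1]-.08)<.22)&(P[...,2]>.074)&(P[...,2]<.2)&(im['z_map']>0)
    k,l,st,_=cv2.connectedComponentsWithStats(m.astype(np.uint8)); m=l==1+st[1:,4].argmax()
    print(n,cv2.minAreaRect(P[m][:,:2].astype(np.float32)))
im=get_image('wrist'); print(im['mount'],im['vertical_fov'])
yaw=-2.8; R,c=case(yaw,(.615,.077))
for nm,q in(('handle',(-.104,.065,.12)),('key',(.065,-.11,.137)),('hook',(.138,.116,.108))): print(nm,c+R@q,proj(get_image('top'),c+R@q))
todo(R@DOWN,np.array([.46,.15,.24]))
E
```

```text
top ((0.6157971620559692, 0.07585729658603668), (0.34008949995040894, 0.3802001476287842), 87.14404296875)
scene ((0.6178606748580933, 0.07528945058584213), (0.34066054224967957, 0.3807958960533142), 87.25321197509766)
[[-2.41179730e-05  9.57487660e-01  2.88474227e-01  7.40457264e-02]
 [ 9.99999955e-01  1.09730900e-04 -2.80607428e-04 -3.30852192e-04]
 [-3.00332686e-04  2.88474207e-01 -9.57487620e-01 -1.41844541e-01]
 [ 0.00000000e+00  0.00000000e+00  0.00000000e+00  1.00000000e+00]] 71.36143847591279
handle [0.5142994  0.14700277 0.12      ] (np.float64(293.8768432302111), np.float64(217.49769254385672))
key [ 0.67454892 -0.03604391  0.137     ] (np.float64(366.4832374386505), np.float64(153.47716781518233))
hook [0.75850182 0.18612024 0.108     ] (np.float64(280.3632736000156), np.float64(127.00649506772024))
first turn [-1.000e-02  0.000e+00 -1.478e+01] then shift [-311.8 -359.5   -8.7] | shift w/o turn [-393.2 -268.    -8.7]
```

apply_moves([
  [0, 0, 0, 0, 0, -7.4, 0],
  [0, 0, 0, 0, 0, -7.4, 0],
  [-30, -36, 0, 0, 0, 0, 0],
  [-40, -45, 0, 0, 0, 0, 0],
  [-40, -45, 0, 0, 0, 0, 0],
  [-40, -45, 0, 0, 0, 0, 0],
  [-40, -45, 0, 0, 0, 0, 0],
  [-40, -45, 0, 0, 0, 0, 0],
  [-40, -45, 0, 0, 0, 0, 0],
  [-40, -45, 0, 0, 0, 0, 0],
  [0, 0, 0, 0, 0, 0, 0],
  [0, 0, 0, 0, 0, 0, 0],
])

```text
time_s: 2.0
position: [0.4584, 0.1589, 0.2312]
tool_rot: [[-0.999, 0.049, -0.001], [0.049, 0.999, 0.0], [0.001, 0.0, -1.0]]
ft_force: [-1.1, -0.8, 0.3]
grip_width: 0.0002
gripper_force: 0.0
```

Run:
```python
from g import *
im=get_image('wrist'); save('w1',im['frame'])
from m import cloud
P=cloud(im); R,c=case(-2.8,(.6165,.0757))
m=(P[...,2]>.112)&(P[...,2]<.14)&(im['frame'].max(-1)<70)
Q=(P-c)@R
k,l,st,_=cv2.connectedComponentsWithStats(m.astype(np.uint8))
for j in range(1,k):
    if st[j,4]>60: q=Q[l==j]; print(st[j],np.percentile(q,[2,50,98],axis=0).round(4).tolist())
todo(R@DOWN,c+R@np.array([-.14,.065,.104]))
print(telemetry.observe()['position'])
```

```text
[260 242  47  15 515] [[-0.116, 0.0184, 0.1145], [-0.114, 0.036, 0.1249], [-0.1063, 0.0607, 0.1268]]
[333 242  27  15 265] [[-0.1162, 0.09, 0.1132], [-0.1148, 0.1059, 0.1245], [-0.1065, 0.1146, 0.1268]]
first turn [ 0.01 -0.02  0.07] then shift [-22.3 -10.9 127.4] | shift w/o turn [-22.3 -10.9 127.4]
[0.45808524 0.15938927 0.23136269]
```

View pics/w1.png

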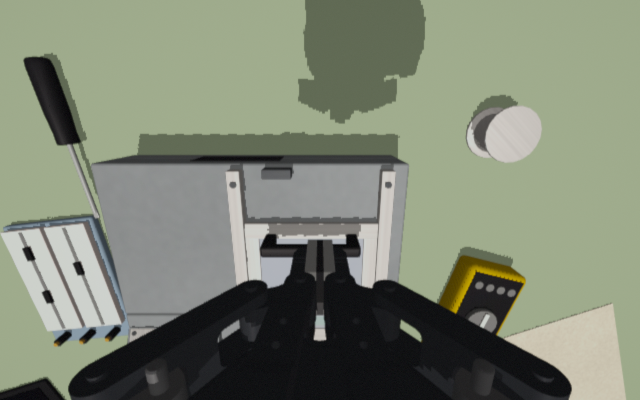

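The wrist view shows the bar at (260–360, 242–257), which puts it at case x = −110 mm, so the joint reads about 0.122. The fingertips are at about (320, 250). I'll descend in front of the bar and push.

apply_moves([
  [0, -5, 30, 0, 0, 0, 0],
  [0, -6, 40, 0, 0, 0, 0],
  [0, 0, 40, 0, 0, 0, 0],
  [0, 0, 17, 0, 0, 0, 0],
  [0, 0, 0, 0, 0, 0, 0],
  [-10, 0, 0, 0, 0, 0, 0],
  [-10, 0, 0, 0, 0, 0, 0],
  [-8, 0, 0, 0, 0, 0, 0],
  [-6, 0, 0, 0, 0, 0, 0],
  [-6, 0, 0, 0, 0, 0, 0],
  [-6, 0, 0, 0, 0, 0, 0],
])

```text
time_s: 3.42
position: [0.5031, 0.1455, 0.1042]
tool_rot: [[-0.999, 0.048, -0.003], [0.048, 0.999, -0.0], [0.003, -0.0, -1.0]]
ft_force: [-7.1, -0.0, 5.4]
grip_width: -0.0002
gripper_force: 3.4
```

```bash
cat > st.py <<'E'
from g import *
R,c=case(-2.8,(.6165,.0757)); s=telemetry.observe()
print('case pos',(R.T@(s['position']-c)).round(4),'F case',(R.T@s['ft_force']).round(1),s['wrist_torque'].round(2),s['time_s'])
E
python3 st.py
```

```text
case pos [-0.1167  0.0641  0.1042] F case [-7.1 -0.4  5.4] [-0.02  0.99  0.03] 3.425
```

apply_moves([
  [-8, 0, 0, 0, 0, 0, 0],
  [-10, 0, 0, 0, 0, 0, 0],
  [-10, 0, 0, 0, 0, 0, 0],
  [-10, 0, 0, 0, 0, 0, 0],
  [-10, 0, 0, 0, 0, 0, 0],
  [-10, 0, 0, 0, 0, 0, 0],
  [-10, 0, 0, 0, 0, 0, 0],
  [-8, 0, 0, 0, 0, 0, 0],
  [-6, 0, 0, 0, 0, 0, 0],
  [-6, 0, 0, 0, 0, 0, 0],
])

```text
time_s: 4.68
position: [0.5904, 0.1412, 0.1043]
tool_rot: [[-0.999, 0.048, -0.005], [0.048, 0.999, -0.0], [0.005, -0.001, -1.0]]
ft_force: [-11.5, 0.5, 5.8]
grip_width: -0.0002
gripper_force: 5.6
```

```bash
python3 st.py
```

```text
case pos [-0.0293  0.0641  0.1043] F case [-11.5  -0.    5.8] [-0.13  1.69 -0.01] 4.675
```

apply_moves([
  [-5, 0, 0, 0, 0, 0, 0],
  [-5, 0, 0, 0, 0, 0, 0],
  [-5, 0, 0, 0, 0, 0, 0],
  [-4, 0, 0, 0, 0, 0, 0],
  [-3, 0, 0, 0, 0, 0, 0],
])

```text
time_s: 5.3
position: [0.6094, 0.1403, 0.1041]
tool_rot: [[-0.999, 0.048, -0.013], [0.048, 0.999, -0.001], [0.013, -0.001, -1.0]]
ft_force: [-30.6, -1.5, 18.9]
grip_width: 0.0
gripper_force: 15.8
```

```bash
python3 st.py
```

```text
case pos [-0.0102  0.0642  0.1041] F case [-30.5  -3.   18.9] [-0.26  4.74 -0.02] 5.3
```

The force jumped to 30 N, so the guard is probably at its stop. I'll check from the scene camera while easing back.

apply_moves([
  [0, 0, 0, 0, 0, 0, 0],
  [0, 0, 0, 0, 0, 0, 0],
  [10, 0, 0, 0, 0, 0, 0],
  [15, 0, 0, 0, 0, 0, 0],
  [15, 0, 0, 0, 0, 0, 0],
  [0, 0, 0, 0, 0, 0, 0],
])

```text
time_s: 6.05
position: [0.5737, 0.1422, 0.1045]
tool_rot: [[-0.999, 0.048, 0.0], [0.048, 0.999, 0.0], [-0.0, 0.0, -1.0]]
ft_force: [0.2, 0.3, 0.4]
grip_width: -0.0002
gripper_force: 0.0
```

```bash
python3 st.py
python3 - <<'E'
from g import *; from m import cloud
R,c=case(-2.8,(.6165,.0757))
im=get_image('scene'); Q=(cloud(im)-c)@R
m=(Q[...,2]>.112)&(Q[...,2]<.13)&(im['frame'].max(-1)<70)&(abs(Q[...,0])<.15)&(Q[...,1]>.01)&(Q[...,1]<.12)
print(m.sum(),np.percentile(Q[m],[2,50,98],axis=0).round(4).tolist())
u,v=map(int,proj(im,c+R@[.12,.11,.105])); f=im['frame'][v-50:v+50,u-65:u+65]
print(u,v); save('catch',cv2.resize(f,None,fx=5,fy=5,interpolation=cv2.INTER_CUBIC))
E
```

```text
case pos [-0.046   0.0643  0.1045] F case [0.2 0.3 0.4] [ 0.03 -0.03 -0.03] 6.05
383 [[-0.0408, 0.0193, 0.1137], [0.0109, 0.0692, 0.1259], [0.0148, 0.114, 0.129]]
324 300
```

View pics/catch.png

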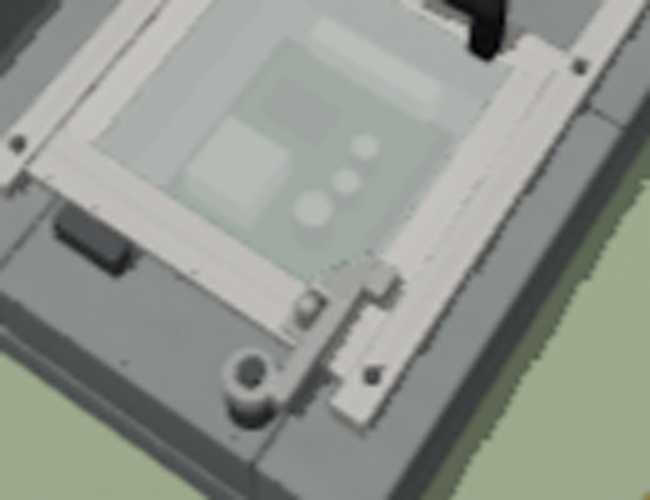

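The guard is at its stop: the bar's front and back faces are at about 5 and 17 mm. The pin, at (310, 305) in the crop, sits between the pivot at (250, 385) and the hook nose at (350, 270). I'll compare the hook with its rest position in the first picture and plan the key approach.

Run:
```python
from g import *
R,c=case(-2.8,(.6165,.0757))
a=cv2.imread('pics/scene.png')[250:350,259:389]; im=get_image('scene'); b=cv2.cvtColor(im['frame'],cv2.COLOR_RGB2BGR)[250:350,259:389]
cv2.imwrite('pics/cmp.png',np.hstack([cv2.resize(x[30:95,30:95],None,fx=6,fy=6,interpolation=cv2.INTER_CUBIC) for x in(a,b)]))
t=np.radians(27); Rk=R@np.array([[-np.cos(t),0,np.sin(t)],[0,1,0],[-np.sin(t),0,-np.cos(t)]])
print(np.linalg.det(Rk)); k=c+R@np.array([.065,-.11,.137])
todo(R@DOWN,c+R@np.array([-.06,.065,.26]))
todo(Rk,k-Rk[:,2]*.10)
```

```text
0.9999999999999999
first turn [0.   0.05 0.02] then shift [  15.     0.8 -155.5] | shift w/o turn [  14.9    0.8 -155.6]
first turn [ 1.000e-02 -2.695e+01  2.000e-02] then shift [-112.8 -174.2  -79.1] | shift w/o turn [ -64.7 -174.2 -121.6]
```

View pics/cmp.png

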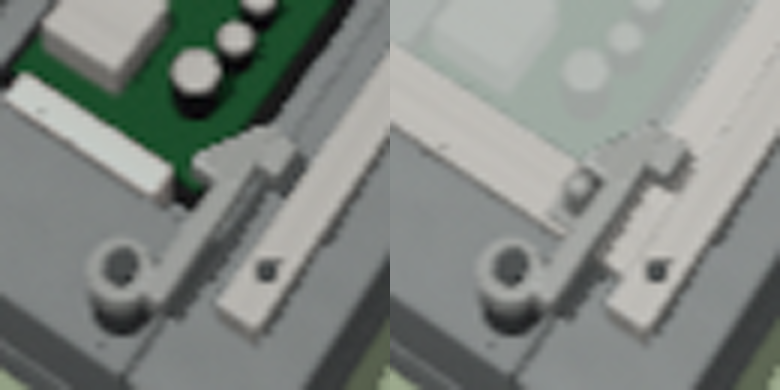

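Side by side, the hook is exactly at its rest position (nose at about (225, 150) left, (615, 150) right), with the pin at (580, 188) caught behind its nose, so the guard is latched. On to the key.

apply_moves([
  [0, 0, -40, 0, 0, 0, 0.5],
  [0, 0, -50, 0, 0, 0, 0.5],
  [0, 0, -32, 0, 0, 0, 0.5],
  [-10, -30, 0, 0, -9, 0, 0.5],
  [-10, -40, 0, 0, -9, 0, 0.5],
  [-15, -40, 0, 0, -9, 0, 0.5],
  [-15, -40, 0, 0, 0, 0, 0.5],
  [0, -24, 0, 0, 0, 0, 0.5],
  [0, 0, 0, 0, 0, 0, 0.5],
  [0, 0, 0, 0, 0, 0, 0.5],
])

```text
time_s: 7.4
position: [0.6133, -0.0336, 0.2393]
tool_rot: [[-0.89, 0.048, 0.453], [0.043, 0.999, -0.022], [-0.454, 0.0, -0.891]]
ft_force: [0.3, 0.7, -0.0]
grip_width: 0.0425
gripper_force: 0.0
```

```bash
cat > k.py <<'E'
from g import *
R,c=case(-2.8,(.6165,.0757))
t=np.radians(27); Rk=R@np.array([[-np.cos(t),0,np.sin(t)],[0,1,0],[-np.sin(t),0,-np.cos(t)]]); k=c+R@np.array([.065,-.11,.137])
E
python3 - <<'E'
from k import *; from m import cloud
im=get_image('wrist'); save('w2',im['frame']); Q=(cloud(im)-k)@Rk; Q[...,2]*=-1  # z out of panel from key grip
todo(Rk,k-Rk[:,2]*.10); print('proj',proj(im,k))
m=(im['frame'].max(-1)<70)&(Q[...,2]>-.008)&(Q[...,2]<.02)&(abs(Q[...,0])<.03)&(abs(Q[...,1])<.02)
print(m.sum(),np.percentile(Q[m],[2,50,98],axis=0).round(4).tolist())
E
```

```text
first turn [ 0.04 -0.01  0.06] then shift [-9.7 -1.1 19.7] | shift w/o turn [-9.7 -1.1 19.7]
proj (np.float64(318.45080496745703), np.float64(207.22310948846442))
255 [[-0.0042, -0.0032, -0.0041], [0.0103, 0.0006, 0.014], [0.0187, 0.0052, 0.0157]]
```

View pics/w2.png

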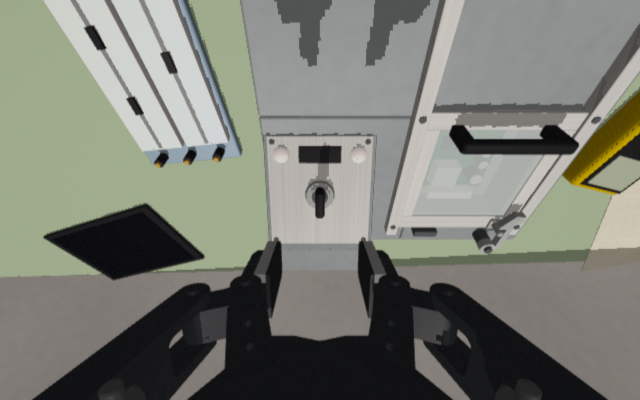

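The wrist view shows the key head at (320, 203) with the bezel at (319, 193), and the fingers straddling the same line. I'll check the head's top-face centre.

Run:
```python
from k import *; from m import cloud
im=get_image('wrist'); Q=(cloud(im)-k)@Rk; Q[...,2]*=-1
d=(abs(Q[...,0])<.035)&(abs(Q[...,1])<.025)&(im['z_map']>0)
m=d&(im['frame'].max(-1)<70)&(Q[...,2]>.009)&(Q[...,2]<.02)
print('top',m.sum(),Q[m].min(0).round(4),Q[m].max(0).round(4),Q[m].mean(0).round(4))
b=d&(Q[...,2]>-.0235)&(Q[...,2]<-.017)
print('bezel',b.sum(),Q[b].min(0).round(4),Q[b].max(0).round(4))
p=d&(Q[...,2]<-.024); print('panel z',np.median(Q[p][:,2]))
P=(cloud(get_image('top'))-k)@Rk; P[...,2]*=-1
```

```text
top 222 [-0.0052 -0.0031  0.0091] [0.0186 0.0045 0.0163] [0.0074 0.0007 0.0141]
bezel 396 [-0.008  -0.0142 -0.0234] [ 0.0205  0.0155 -0.017 ]
panel z -0.02703817680356383
```

Run:
```python
from k import *; from m import cloud
for n in('wrist','scene','top'):
    im=get_image(n); P=cloud(im); C=(P-c)@R; Q=(P-k)@Rk; Q[...,2]*=-1; ok=im['z_map']>0; fr=im['frame'].max(-1)
    h=ok&(C[...,2]>.121)&(C[...,2]<.135)&(fr<70)&(abs(C[...,0]-.01)<.03)&(abs(C[...,1]-.065)<.04)
    p=ok&(abs(Q[...,0])<.04)&(abs(Q[...,1])<.045)&(abs(Q[...,1])>.025)&(Q[...,2]<-.015)&(Q[...,2]>-.04)
    t=ok&(abs(Q[...,0])<.035)&(abs(Q[...,1])<.015)&(Q[...,2]>.008)&(Q[...,2]<.022)&(fr<90)
    r=ok&(abs(C[...,1]-.145)<.003)&(abs(C[...,0])<.1)
    f=lambda A,m:(m.sum(),np.percentile(A[m],[3,97],axis=0).round(4).tolist()) if m.any() else 0
    print(n,'\n bar',f(C,h),'\n panelz',np.median(Q[p][:,2]),'\n keytop',f(Q,t),'\n railz',np.median(C[r][:,2]) if r.any() else 0)
```

```text
wrist 
 bar (np.int64(1094), [[-0.0, 0.0276, 0.1217], [0.009, 0.1025, 0.1268]]) 
 panelz -0.027095602165610737 
 keytop (np.int64(222), [[-0.0042, -0.0032, 0.0105], [0.0181, 0.0043, 0.0157]]) 
 railz 0.09357086132364946
scene 
 bar (np.int64(233), [[0.0044, 0.0273, 0.1216], [0.0146, 0.1025, 0.1285]]) 
 panelz -0.02674695105844922 
 keytop (np.int64(40), [[-0.0095, -0.0016, 0.0085], [0.0111, 0.0044, 0.0158]]) 
 railz 0.09472246376520531
top 
 bar (np.int64(121), [[0.001, 0.0279, 0.1242], [0.0107, 0.1025, 0.1295]]) 
 panelz -0.025741827103676812 
 keytop (np.int64(14), [[-0.0081, -0.0033, 0.0101], [-0.0001, 0.0039, 0.0189]]) 
 railz 0.09431434713588592
```

All views agree once the case is shifted: the bar, panel and key all put it about 6.3 mm nearer, and the push contact fits that too. I'll use the corrected pose.

```bash
sed -i 's/(.6165,.0757)/(.6102,.0763)/' k.py
python3 - <<'E'
from k import *
todo(Rk,k+Rk[:,2]*.015)
E
```

```text
first turn [0.03 0.   0.06] then shift [ -4.1  -0.6 132. ] | shift w/o turn [ -4.1  -0.7 132. ]
```

apply_moves([
  [-4, -0.6, 10, 0, 0, 0, 0.5],
  [0, 0, 35, 0, 0, 0, 0.5],
  [0, 0, 35, 0, 0, 0, 0.5],
  [0, 0, 30, 0, 0, 0, 0.5],
  [0, 0, 0, 0, 0, 0, 0.5],
  [0, 0, 0, 0, 0, 0, 0.5],
])

```text
time_s: 8.45
position: [0.6667, -0.0372, 0.144]
tool_rot: [[-0.89, 0.048, 0.454], [0.043, 0.999, -0.022], [-0.455, -0.0, -0.891]]
ft_force: [0.2, 0.0, 0.7]
grip_width: 0.0428
gripper_force: 0.0
```

Run:
```python
from k import *; from m import cloud
todo(Rk,k+Rk[:,2]*.015)
im=get_image('wrist'); save('w3',im['frame']); Q=(cloud(im)-k)@Rk; Q[...,2]*=-1
t=(abs(Q[...,0])<.035)&(abs(Q[...,1])<.015)&(Q[...,2]>.005)&(Q[...,2]<.022)&(im['frame'].max(-1)<90)&(im['z_map']>0)
print(t.sum(),np.percentile(Q[t],[2,50,98],axis=0).round(4).tolist())
```

```text
first turn [0.   0.06 0.03] then shift [ 0.5  0.6 22.6] | shift w/o turn [ 0.5  0.6 22.6]
647 [[-0.0107, -0.0039, 0.0067], [0.0025, -0.0, 0.0116], [0.0126, 0.004, 0.0131]]
```

View pics/w3.png

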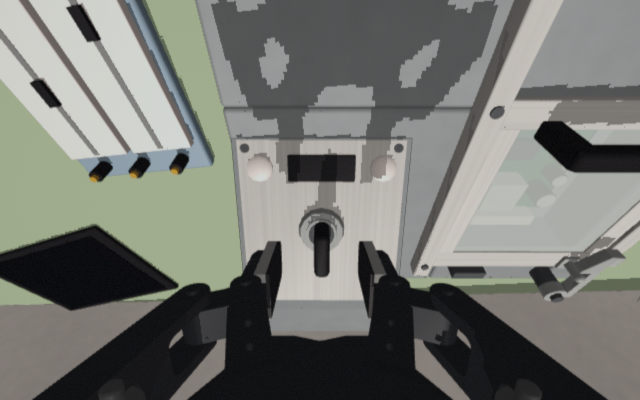

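The key head at (321, 248) is midway between the fingers (265 and 375), and the corrected pose holds to about 1 mm. I'll descend and grip.

apply_moves([
  [1, 0.6, 11, 0, 0, 0, 0.5],
  [0, 0, 11, 0, 0, 0, 0.5],
  [0, 0, 0, 0, 0, 0, 0.5],
  [0, 0, 0, 0, 0, 0, 0],
  [0, 0, 0, 0, 0, 0, 0],
  [0, 0, 0, 0, 0, 0, 0],
  [0, 0, 0, 0, 0, 0, 0],
  [0, 0, 0, 0, 0, 0, 0],
], grip_force=50)

```text
time_s: 9.5
position: [0.6756, -0.0368, 0.1235]
tool_rot: [[-0.89, 0.048, 0.454], [0.043, 0.999, -0.022], [-0.454, 0.0, -0.891]]
ft_force: [-2.8, 3.5, 4.7]
grip_width: 0.0083
gripper_force: 51.7
```

apply_moves([
  [0, 0, 0, 0, 0, 8, 0],
  [0, 0, 0, 0, 0, 8, 0],
  [0, 0, 0, 0, 0, 8, 0],
  [0, 0, 0, 0, 0, 8, 0],
  [0, 0, 0, 0, 0, 8, 0],
  [0, 0, 0, 0, 0, 6, 0],
  [0, 0, 0, 0, 0, 0, 0],
])

```text
time_s: 10.38
position: [0.676, -0.0356, 0.1237]
tool_rot: [[-0.583, 0.673, 0.455], [0.749, 0.662, -0.02], [-0.315, 0.329, -0.89]]
ft_force: [0.3, 9.9, 5.0]
grip_width: 0.0078
gripper_force: 51.5
```

```bash
cat > t.py <<'E'
from k import *
s=telemetry.observe(); T=np.array(s['tool_rot'])
print('torque tool',(T.T@s['wrist_torque']).round(3),'F tool',(T.T@s['ft_force']).round(1),'turn',Ro.from_matrix(Rk.T@T).as_rotvec(degrees=True).round(2),'off mm',(1000*Rk.T@(s['position']-k)).round(1),s['grip_width'],s['gripper_force'],s['time_s'])
E
python3 t.py
```

```text
torque tool [-1.267  1.097 -0.238] F tool [ 5.6  8.4 -4.5] turn [-1.300e-01 -3.000e-02  4.601e+01] off mm [ 0.5  1.4 14.7] 0.007805267780397443 51.47444128990173 10.375
```

apply_moves([
  [0, 0, 0, 0, 0, 3, 0],
  [0, 0, 0, 0, 0, 2, 0],
  [0, 0, 0, 0, 0, 2, 0],
  [0, 0, 0, 0, 0, 0, 0],
])

```text
time_s: 10.88
position: [0.6761, -0.0355, 0.1238]
tool_rot: [[-0.499, 0.738, 0.455], [0.822, 0.569, -0.021], [-0.274, 0.363, -0.89]]
ft_force: [1.4, 11.1, 4.9]
grip_width: 0.0081
gripper_force: 63.5
```

```bash
python3 t.py
```

```text
torque tool [-1.263  1.286 -1.214] F tool [ 7.1  9.1 -3.9] turn [-1.100e-01 -4.000e-02  5.281e+01] off mm [ 0.4  1.5 14.6] 0.008078955618131984 63.45623499015346 10.875
```

The torque jumped from 0.24 to 1.2 N m, so the key is at its stop. I'll hold it there, then release.

apply_moves([
  [0, 0, 0, 0, 0, 0, 0],
  [0, 0, 0, 0, 0, 0, 0],
  [0, 0, 0, 0, 0, 0, 0],
  [0, 0, 0, 0, 0, 0, 0],
  [0, 0, 0, 0, 0, 0, 0],
  [0, 0, 0, 0, 0, 0, 0],
  [0, 0, 0, 0, 0, 0, 0.6],
  [0, 0, 0, 0, 0, 0, 0.6],
  [0, 0, 0, 0, 0, 0, 0.6],
  [0, 0, 0, 0, 0, 0, 0.6],
  [0, 0, 0, 0, 0, 0, 0.6],
  [0, 0, 0, 0, 0, 0, 0.6],
])

```text
time_s: 12.38
position: [0.6756, -0.0371, 0.1231]
tool_rot: [[-0.497, 0.74, 0.453], [0.824, 0.567, -0.022], [-0.273, 0.363, -0.891]]
ft_force: [0.7, -0.4, -0.2]
grip_width: 0.051
gripper_force: 0.0
```

apply_moves([
  [0, 0, -10, 0, 0, 0, 0.6],
  [0, 0, -25, 0, 0, 0, 0.6],
  [0, 0, -35, 0, 0, 0, 0.6],
  [0, 0, -40, 0, 0, -9, 0.6],
  [0, 0, -10, 0, 0, -9, 0.6],
  [0, 0, 0, 0, 0, -9, 0.6],
  [0, 0, 0, 0, 0, -9, 0.6],
  [0, 0, 0, 0, 0, -9, 0.6],
  [0, 0, 0, 0, 0, -8, 0.6],
  [0, 0, 0, 0, 0, 0, 0.6],
  [0, 0, 0, 0, 0, 0, 0.6],
])

```text
time_s: 13.75
position: [0.6211, -0.0344, 0.2303]
tool_rot: [[-0.89, 0.051, 0.454], [0.046, 0.999, -0.022], [-0.454, 0.001, -0.891]]
ft_force: [-0.2, 0.2, -0.3]
grip_width: 0.0512
gripper_force: 0.0
```

```bash
python3 t.py
python3 - <<'E'
from k import *
im=get_image('wrist'); save('w4',im['frame'])
E
```

```text
torque tool [ 0.009  0.243 -0.031] F tool [0.3 0.1 0.2] turn [-0.01 -0.02  0.13] off mm [   1.1   -0.  -105.3] 0.05120305249239297 0.0 13.75
```

View pics/w4.png

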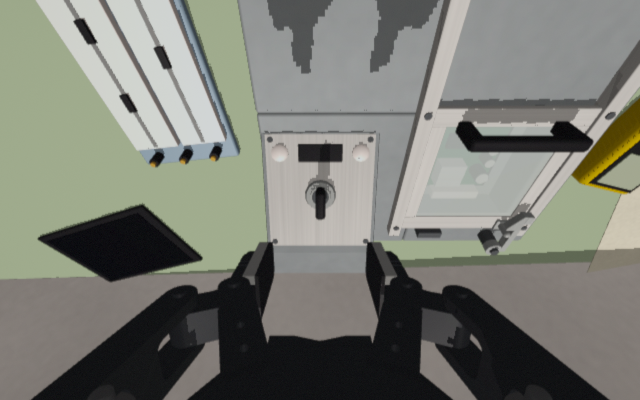

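The key at (320, 203) is back at rest, the guard is shut with the catch at (510, 232) engaged, the bystanders are where they were, and the robot is clear.

```bash
python3 -c "
from rig import env
print(env.close_job())"
```

```text
the job is handed in; nothing more can be done
None
```

The guard is shut and latched, the key was turned to its stop, held for about 0.75 s and sprang back to rest, and the job was handed in at about 14 s; no verdict was returned.

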